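# Fetch the lead pot from the shielded store

### The job

Fetch the lead pot out of the shielded store and stand it upright on the steel tray, setting it down rather than dropping it: pull up the spring knob, slide the cover to the side that uncovers the pot until the pin drops into the end hole, and take the pot out. Then slide the cover back and leave it locked shut with the pin down in the middle hole. Never uncover the glass vial in the other bay, and leave the vial, wash bottle and beaker standing where they are.

Things in the scene. Friction and masses are not known exactly. Their poses are not given: they have to be found in the camera images.
- store: Fixed grey steel box with two open-topped bays side by side. Origin: on the bench under the middle of the bays; x points away from the robot, y to the left along the box (slide direction), z up; turned a few degrees. Outer faces x -0.090 and +0.079, y +-0.120; walls 114 mm high. Thick front wall, its top strip with three 15 mm index holes at x -0.069, y -0.100, 0 and +0.100.
- bay_left (a point): Centre of the floor of the left bay (+y half of the store), 8 mm above the bench. A bay is 118 mm (store x) by 105 mm (store y) inside and open at the top, where the walls end 106 mm above its floor; a 10 mm partition stands between the bays.
- bay_right (a point): Centre of the floor of the right bay (-y half of the store), otherwise as bay_left. Furniture round the work, in the robot's frame: to the left a glass balance, 285 mm high, from y = +0.25 on; behind, a fume hood with a base 45 mm high from x = 0.69 and a canopy from x = 0.69 on above z = 0.44.
- cover (a joint): Sliding cover, a flat steel frame 150 x 240 x 8 mm with two clear windows, top 123 mm above the bench. Value in m along store y: 0 = shut, pin in the middle hole (1.5 mm play); +0.100 = right bay open (clear from store y -0.110 to -0.020); -0.100 = left bay open. Stops at +-0.102, friction 2 N; overhangs the box end when open. Slides only with the pin out of its hole; moved by the knob.
- plunger (a joint): Spring index plunger carried by the cover: lift of the knob and its 12 mm pin, in m. 0 = pin fully down in a hole, about 0.010 = pin resting on the strip between holes, 0.014 = upper stop. The spring pulls down with 5 N at 0 and 11 N at 0.014: a released knob returns by itself, and the pin drops in when within about 3 mm of a hole.
- knob_grip (a point): Centre of the gripping part of the plunger's black mushroom knob, at store x -0.069, y = the cover's value; it moves with cover and plunger. The round head is 33 mm in diameter and reaches from 9 mm below to 15 mm above this point. With the pin down this point is 158 mm above the bench, 35 mm above the cover's top.
- pot_center (a point): Centre (half-way up) of the loose lead pot, a dark grey upright cylinder 45 mm in diameter and 100 mm high with a lid line, about 0.65 kg. It starts standing on the floor of one bay of the store, under the cover; which bay varies. Its axis is z. Standing in a bay its top is 108 mm above the bench.
- vial_center (a point): Point 37 mm up the axis of a glass vial with a white cap, 41 mm in diameter and 75 mm high, loose, standing in the other bay of the store. It stays there, covered.
- tray: Fixed shallow steel tray, 106 x 136 mm over the rim (its x, its y) and 13 mm high, inner floor 94 x 124 mm and 3 mm above the bench, on the bench before the store. Origin: centre of its underside, z up. To the left or to the right of the middle, changing places with the wash bottle. The centre of the pot standing in it is 53 mm above the bench.
- wash_bottle: Loose plastic squeeze bottle with red cap and bent spout, 58 x 85 mm and 172 mm high, standing on the bench in front of the store. Origin at the underside, in the middle of its 58 x 85 mm outline; the spout points to its own -y, the 58 mm round body is centred 13 mm to its +y.
- beaker: Loose glass beaker, 57 mm in diameter and 101 mm high, standing on the bench in front of the store. Origin: centre of its underside.
Mind the look-alikes: they are no part of the job. Of the things shaped like the beaker, the glass one is meant.

How it is judged:
By the outcome, as a careful person would: the job done as asked, in the order asked, and still so for the second after the job is handed in, with the robot touching nothing.
It also fails if it takes over 70 s, if anything falls off the work surface, if the arm or the gripper's body presses on something with over 40 N, if the wrist force passes 120 N, or if a joint passes its speed limit or range.

### The arm

A 6-joint arm with a two-finger parallel gripper is mounted at the origin on a cart in front of the work surface, level with it; the furniture and walls round the work are solid. World frame = base frame: x ahead of the robot, y to its left, z up, the work surface at z = 0. Lengths are in m, angles in degrees, forces in N, time in s.
With the tool pointing down it reaches from about 0.35 to 0.875 m from the base axis. Payload 4.2 kg.
Tool frame: the origin (TCP) lies where the fingers leave the gripper's body, on its centre line; the fingertips stand r.tcp_to_tips ahead of it and the grasp point (between the pads) lies 54 mm ahead of it (r.tcp_to_tips is the distance from the TCP to the fingertips, in m); x points along the fingers, y is the direction in which the jaws open and shut, and the axes are right-handed (so a half turn about x gives the same grasp; the last joint's range is limited). The gripper opens to 85 mm and grips with 20 to 120 N. Pads are 22 mm wide; open, the fingers measure 114 mm over their backs; the gripper's body (76 mm by 85 mm) begins 54 mm behind the grasp point. The pads swing forward as they close: fully open they stand 13 mm farther back than shut.
Start: joints at [80.248, 22.042, 0.453, 0, -68.411, -14.817], TCP at [0.26, 0.568, 0.304] pointing down, gripper open.
Joint ranges: [-179.83, 179.83], [-69.29, 118.12], [-61.27, 80.66], [-181.25, 117.63], [-171.15, -9.14], [-177.46, 177.46]. Speed limits (degrees/s): [159.86, 159.86, 180, 180, 180, 180].

### API

Orientations are given as a 3x3 rotation matrix whose columns are the frame's x, y, z axes.
In Python, from cell import r gives the robot as it stands. The module is installed in compiled form; this text tells all that it offers.
- The arm moves only by the shell command python3 -m crank 'ROWS' [OPENING] [FORCE]. ROWS is text: rows parted by semicolons, each of 4 numbers parted by spaces: the shift along the world's x, y, z in mm, then the turn about the world's z in degrees. A call has exactly 8 rows; each row is the pose to reach, as a shift and turn from the pose measured when the call began; what a row does not reach only later rows make up. A row lasts 1/12 s, in which the tool goes at most 41.7 mm and 7.16 degrees, less where a joint would pass 70% of its speed; a pose out of reach is approached as far as the arm can. A call with a gripper value outside its range is refused whole. OPENING is the closure, from -1 (fully open) to 1 (shut), set as the call begins (- or left out, the last holds). The fingers move at their own pace and stop on an object; FORCE is the grip in N (left out, the last holds). Time passes only in rows, so rows that repeat a pose let the fingers close, or fill a call up. It gives the time, the measured TCP pose, the force and the opening at its end, in the units of the state.
- r.get_obs(): the state, without advancing time (a new reading comes with each control period).
- r.snapshot(name): name is "scene" or "top" or "wrist"; returns (picture, depth): 420x560x3 uint8, red, green, blue; 420x560 float32, m along the optical axis (not along the pixel's ray), 0 where there is no reading.
- r.camera_info(name): a dict with "fx", "fy", "cx", "cy" (pixels), "camera_from_world" (4x4, takes a point from world to camera coordinates); the wrist camera has in their place "T_tool_cam" (4x4, takes a point from camera to tool coordinates, whose origin is the TCP and whose axes are the tool frame's). Camera axes: x right, y up, looking along -z (the intrinsics and any distortion apply to the point x, -y, -z); pixel columns grow to the right and rows downward; lengths in m; the calibration is good to about 2 mm. The wrist camera is an equidistant fisheye: a pixel r from the principal point sees the ray r / f radians off the axis. A picture is of the moment at which its call begins: read the wrist's pose just before it. camera_info takes no time and is no camera call.
- r.job_done(): hands the job in, once; it reports no verdict.
Trained networks look in the newest picture that a camera, given by its name, has taken for a name from the list of things; names that differ only in an ending like _2 or _b are one class to them, and where a whole thing is asked for, a point or a joint stands for the part that bears it (a point fixed in the world has none). Each returns a list of dicts, best first, with "p" (0 to 1); they miss things now and then, are a little off and sometimes report something else, mostly with a low value. They report only what shows in the picture. A call takes as long as a camera call. They do not tell look-alikes from the thing itself.
- r.recognise(camera, thing): "extent" ([left, top, right, bottom] in pixels, round what is visible of it).
The state is a dict: "clock": time; "qpos": joint angles; "joint_vel": joint speeds; "joint_torque": joint torques, N m; "tool_pos": TCP position; "tool_rot": TCP orientation; "contact_force": force on the tool from outside, world axes, zero at the start; "ft_torque": the same for the moment, N m; "finger_gap": opening from 0.0 (shut) to 1.0 (fully open).
Only numpy, scipy, OpenCV 4.12 (cv2) and the standard library are available. Lean on these libraries where they do the work, as an engineer would, in place of code of your own. Each camera call takes 0.05 s, during which the arm holds its last target.

## Working session

There is one attempt and no reset: what is moved stays moved. The work goes in short steps, Python scripts to look and compute and a shell command to move; the robot and the scene stay as the last step left them, time stands still between calls to the robot, and variables do not carry over. Pictures are saved under pics/ and viewed, and the job is handed in when it is done.

```bash
mkdir -p pics; cat > h.py <<'E'
import numpy as np, cv2
from cell import r
def save(im,n): cv2.imwrite('pics/'+n,im[:,:,::-1])
def world(cam,u,v,d):
    i=r.camera_info(cam); x=(u-i['cx'])/i['fx']*d; y=(v-i['cy'])/i['fy']*d
    T=np.linalg.inv(np.array(i['camera_from_world']))
    return (T@np.array([x,-y,-d,1]))[:3]
def cloud(cam,D):
    i=r.camera_info(cam); v,u=np.mgrid[:D.shape[0],:D.shape[1]]
    P=np.stack([(u-i['cx'])/i['fx']*D,-(v-i['cy'])/i['fy']*D,-D,np.ones_like(D)],-1)
    W=P@np.linalg.inv(np.array(i['camera_from_world'])).T
    W=W[...,:3]; W[D==0]=np.nan; return W
E
python3 - <<'E'
from h import *
print(r.get_obs(),r.tcp_to_tips)
for n in ['scene','top']:
    p,d=r.snapshot(n); save(p,n+'0.png'); np.save(n+'_d.npy',d); np.save(n+'_p.npy',p)
    i=r.camera_info(n); print(i)
    for t in ['store','knob_grip','pot_center','vial_center','tray','wash_bottle','beaker']:
        print(n,t,[(np.round(a['extent']),round(a['p'],2)) for a in r.recognise(n,t)][:4])
E
```

```text
{'clock': 0.0, 'qpos': array([ 8.02492888e+01,  2.20916017e+01,  3.80002726e-01, -2.95360598e-02,
       -6.84118133e+01, -1.48170293e+01]), 'joint_vel': array([-0.08894112, -0.07300607, -0.06278262,  0.03192402, -0.06761181,
        0.0394396 ]), 'joint_torque': array([-1.41403842e-03, -3.92290199e+01,  1.88401294e+01,  4.18615624e+00,
       -4.53385088e-03, -2.37407811e-06]), 'tool_pos': array([0.25964808, 0.56804514, 0.30281267]), 'tool_rot': array([[-8.37204335e-04, -4.15940833e-01, -9.09391292e-01],
       [-2.04160509e-03, -9.09389005e-01,  4.15941666e-01],
       [-9.99997565e-01,  2.20484606e-03, -8.78425064e-05]]), 'contact_force': array([ 0.69476145,  0.07062154, -0.90720872]), 'ft_torque': array([0.04046862, 0.01389534, 0.02951223]), 'finger_gap': 0.9993926130410368} 0.0726
{'fx': 428.87652590144285, 'fy': 428.87652590144285, 'cx': 271.6519658092249, 'cy': 204.91301098401837, 'camera_from_world': array([[-0.99333037,  0.11453727,  0.01326574,  0.4832225 ],
       [-0.08285769, -0.78908409,  0.60867142, -0.06899512],
       [ 0.08018335,  0.60351264,  0.79331149, -1.001265
[... 689 characters left out ...]
3419, -0.99951305,  0.02560488, -0.04347651],
       [ 0.98410119,  0.02207379,  0.17623167, -0.49268363],
       [-0.17671105,  0.02205484,  0.98401564, -0.8779033 ],
       [ 0.        ,  0.        ,  0.        ,  1.        ]])}
top store [(array([214., 129., 331., 217.]), 0.72)]
top knob_grip [(array([268., 184., 281., 197.]), 0.67), (array([252., 243., 274., 266.]), 0.67)]
top pot_center []
top vial_center []
top tray [(array([214., 125., 328., 219.]), 0.61), (array([160., 230., 217., 272.]), 0.59)]
top wash_bottle [(array([342., 235., 384., 264.]), 0.74)]
top beaker [(array([173., 157., 205., 187.]), 0.92), (array([293., 228., 316., 254.]), 0.91), (array([253., 242., 274., 264.]), 0.8)]
```

View pics/scene0.png

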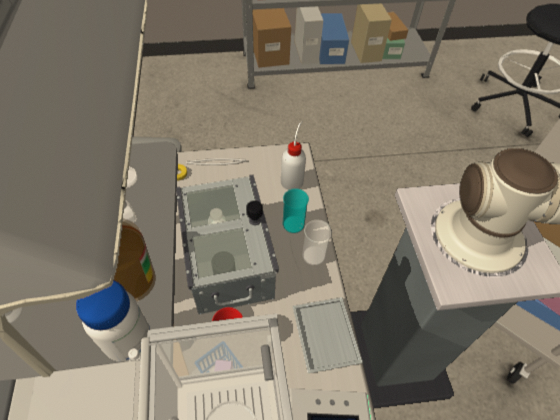

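View pics/top0.png

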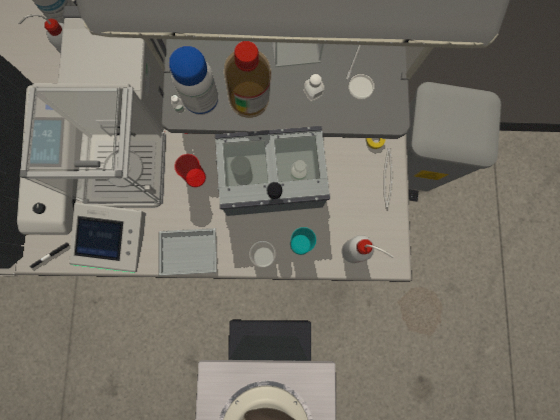

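```bash
python3 - <<'E'
import numpy as np,cv2
p=np.load('top_p.npy'); c=cv2.resize(p[115:280,150:400],None,fx=3.2,fy=3.2,interpolation=cv2.INTER_CUBIC); cv2.imwrite('pics/topc.png',c[:,:,::-1])
p=np.load('scene_p.npy'); c=cv2.resize(p[130:380,165:375],None,fx=2.4,fy=2.4,interpolation=cv2.INTER_CUBIC); cv2.imwrite('pics/scenec.png',c[:,:,::-1])
E
```

```text
(no output)
```

View pics/topc.png

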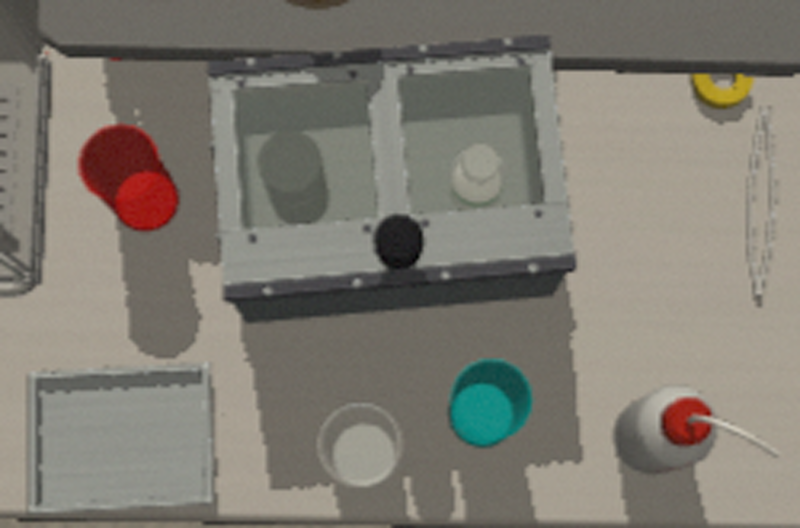

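View pics/scenec.png

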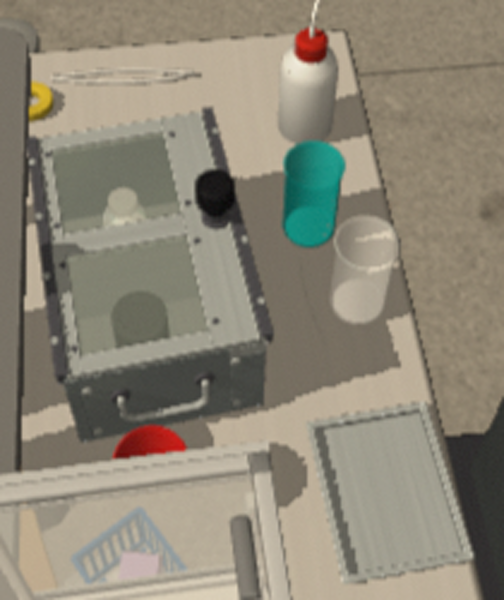

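The pot (dark cylinder) shows through the left, +y bay at top px (240,168). The vial, with its white cap, is in the right bay at (299,168), so the cover must go to -0.100. The knob is at (275,190), the tray at (188,251) and the wash bottle at (360,250). Three things are shaped like the beaker: clear glass at (263,254), teal at (303,240) and red at (190,170). The clear glass one is the beaker, as the enlarged crop confirms.

```bash
python3 - <<'E'
from h import *
import numpy as np
for n in ['top','scene']:
    D=np.load(n+'_d.npy'); W=cloud(n,D)
    print(n)
    m=(W[...,2]>0.112)&(W[...,2]<0.13)&(W[...,0]>0.35)&(W[...,0]<0.69)&(abs(W[...,1])<0.2)
    m=m.astype(np.uint8); nn,lab,st,ce=cv2.connectedComponentsWithStats(m); k=1+np.argmax(st[1:,4]); P=W[lab==k]
    rect=cv2.minAreaRect((P[:,:2]*1000).astype(np.float32)); print('cover',rect,P[:,2].mean(),len(P))
    m=(W[...,2]>0.145)&(W[...,2]<0.20)&(W[...,0]>0.3)&(W[...,0]<0.6)&(abs(W[...,1])<0.3)
    nn,lab,st,ce=cv2.connectedComponentsWithStats(m.astype(np.uint8))
    for k in range(1,nn):
        if st[k,4]>10:
            P=W[lab==k]; print('hi',st[k],P.min(0),P.max(0),np.median(P,0))
            T=P[P[:,2]>P[:,2].max()-.004]; print('  top',T.mean(0),T.min(0),T.max(0))
    # tray
    m=(W[...,2]>0.0085)&(W[...,2]<0.02)&(W[...,0]>0.28)&(W[...,0]<0.5)&(W[...,1]>0.05)&(W[...,1]<0.4)
    nn,lab,st,ce=cv2.connectedComponentsWithStats(m.astype(np.uint8))
    for k in range(1,nn):
        if st[k,4]>40:
            P=W[lab==k]; print('tray',st[k],cv2.minAreaRect((P[:,:2]*1000).astype(np.float32)))
    m=(W[...,2]>0.09)&(W[...,2]<0.11)&(W[...,0]>0.28)&(W[...,0]<0.69)
    nn,lab,st,ce=cv2.connectedComponentsWithStats(m.astype(np.uint8))
    for k in range(1,nn):
        if st[k,4]>15:
            P=W[lab==k]; print('z.1',st[k],P.min(0),P.max(0))
for (u,v) in [(240,165),(242,180),(299,168),(263,254),(266,259),(225,205),(320,202)]:
    D=np.load('top_d.npy'); print(u,v,world('top',u,v,D[v,u]))
E
```

```text
top
cover ((585.7059326171875, -1.887359619140625), (170.8172607421875, 240.2684326171875), 6.514528274536133) 0.12186415002113435 7905
hi [117 146  37  47 520] [0.51341272 0.24518021 0.14512812] [0.59982077 0.29993306 0.1999042 ] [0.53828787 0.25902894 0.17209858]
  top [0.54561255 0.26673184 0.19751456] [0.51413032 0.25759813 0.19598899] [0.59746613 0.29993306 0.1999042 ]
hi [266 182  16  17 217] [ 0.50600227 -0.02435433  0.14935468] [0.53806944 0.00696843 0.17483879] [ 0.51945341 -0.00950296  0.1711808 ]
  top [ 0.52165883 -0.00911282  0.1721597 ] [ 0.50700336 -0.02401881  0.17088048] [0.53661273 0.00689076 0.17483879]
hi [366 245  28  13  64] [ 0.38808058 -0.25490339  0.1483773 ] [ 0.41217063 -0.20204926  0.17313735] [ 0.40171364 -0.22560769  0.16682597]
  top [ 0.40118178 -0.22764787  0.17117227] [ 0.39499859 -0.23615113  0.16917695] [ 0.40668766 -0.21973567  0.17313735]
tray [ 98 220  47  53 275] ((416.814208984375, 350.486083984375), (87.96183776855469, 125.92677307128906), 84.26815032958984)
tray [159 228  57  47 483] ((403.3985595703125, 195.54623413085938), (106.05523681640
[... 1974 characters left out ...]

z.1 [283 188  26  22 179] [ 0.39926684 -0.10427756  0.09024312] [ 0.45476849 -0.04728194  0.10220028]
z.1 [304 219  28  25 199] [ 0.36577737 -0.01483232  0.09000255] [0.4225525  0.0425292  0.10202554]
z.1 [191 273  85  22 414] [0.49349524 0.10615739 0.09031224] [0.65178375 0.1272559  0.10991606]
z.1 [212 307  31  14 138] [0.56219712 0.16101602 0.09008731] [0.61569534 0.1839987  0.10251279]
240 165 [0.5875722  0.06715498 0.11807326]
242 180 [0.55296788 0.0613298  0.11972328]
299 168 [ 0.58325906 -0.06363143  0.12058837]
263 254 [0.40048532 0.01424568 0.00238832]
266 259 [0.38859479 0.00667531 0.00181488]
225 205 [0.49526823 0.09545361 0.12417528]
320 202 [ 0.51910851 -0.11679124  0.06563987]
```

```bash
python3 -m crank '10 -38 0 4;20 -76 0 8;31 -114 0 12;42 -152 0 16;52 -190 0 20;63 -228 0 24;73 -266 0 28;84 -304 0 31' -1 60
```

```text
clock: 1.47
tool_pos: [0.3438, 0.2625, 0.3043]
tool_rot: [[0.0, 0.116, -0.993], [0.001, -0.993, -0.116], [-1.0, -0.001, -0.001]]
contact_force: [0.3, 0.5, 0.3]
finger_gap: 0.999
```

```bash
python3 -m crank '18 -34 0 0;38 -68 0 0;60 -102 0 0;84 -136 0 0;108 -170 -6 0;132 -204 -12 0;155 -238 -18 0;178 -271 -24 0'
cat >> h.py <<'E'
def px(cam_T, f, cx, cy, T_wt, P):
    pass
def wrist_project(o,P):
    i=r.camera_info('wrist'); T=np.eye(4);T[:3,:3]=o['tool_rot'];T[:3,3]=o['tool_pos']
    M=np.linalg.inv(T@np.array(i['T_tool_cam'])); c=(M@np.append(P,1))[:3]
    v=np.array([c[0],-c[1],-c[2]]); th=np.arctan2(np.hypot(v[0],v[1]),v[2]); ph=np.arctan2(v[1],v[0])
    return i['cx']+i['fx']*th*np.cos(ph), i['cy']+i['fy']*th*np.sin(ph)
O=np.array([.5908,-.0015,0]); a=np.deg2rad(6.4)
EX=np.array([np.cos(a),np.sin(a),0]);EY=np.array([-np.sin(a),np.cos(a),0])
def S(x,y,z): return O+EX*x+EY*y+np.array([0,0,z])
E
python3 - <<'E'
from h import *
o=r.get_obs(); p,d=r.snapshot('wrist'); print(o['tool_pos'],o['qpos'])
q=p.copy()
for P in [S(-.069,0,.173),S(-.09,.12,.114),S(-.09,-.12,.114),S(.079,.12,.114),S(.079,-.12,.114)]:
    u,v=wrist_project(o,P); print(u,v); cv2.circle(q,(int(u),int(v)),3,(255,0,0),1)
save(q,'w1.png'); print(r.recognise('wrist','knob_grip'))
E
```

```text
clock: 2.13
tool_pos: [0.5226, -0.0106, 0.2804]
tool_rot: [[0.001, 0.116, -0.993], [0.001, -0.993, -0.116], [-1.0, -0.001, -0.002]]
contact_force: [0.3, 1.0, -0.3]
finger_gap: 1.002
[ 0.52263845 -0.01057407  0.28036968] [ 1.66262455e+01  1.31819733e+01 -1.59055242e+01 -3.69812537e-02
 -6.08137114e+01  8.00386689e+01]
274.80725940518494 245.06760909058127
134.9331218496581 234.98818183451166
416.94290337345313 236.47509191207655
120.64765558039122 30.081369866108645
433.0113941245117 30.956258558436446
[{'extent': [245.9, 209.7, 300.7, 269.9], 'p': 0.89}]
```

View pics/w1.png

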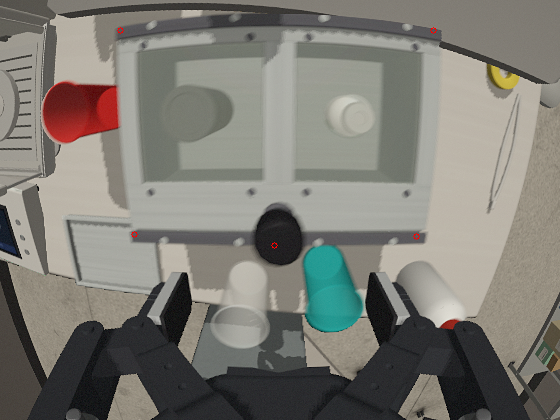

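```bash
python3 -m crank '0 1 -20 0;0 1 -40 0;0 1 -60 0;0 1 -71 0;0 1 -71 0;0 1 -71 0;0 1 -71 0;0 1 -71 0' -1 60 && python3 -m crank '0 0 0 0;0 0 0 0;0 0 0 0;0 0 0 0;0 0 0 0;0 0 0 0;0 0 0 0;0 0 0 0' 1 60
python3 - <<'E'
from h import *
o=r.get_obs(); p,d=r.snapshot('wrist'); save(p,'w2.png');print(o['contact_force'],o['finger_gap'])
E
```

```text
clock: 2.9
tool_pos: [0.5242, -0.0113, 0.209]
tool_rot: [[0.001, 0.11, -0.994], [0.0, -0.994, -0.11], [-1.0, 0.0, -0.001]]
contact_force: [-0.4, -0.9, -0.1]
finger_gap: 1.0
clock: 3.57
tool_pos: [0.5244, -0.0107, 0.2097]
tool_rot: [[0.002, 0.11, -0.994], [0.001, -0.994, -0.11], [-1.0, -0.001, -0.002]]
contact_force: [-2.5, 4.9, 6.1]
finger_gap: 0.362
[-2.48559653  4.8748217   6.06201079] 0.36224033392947086
```

View pics/w2.png

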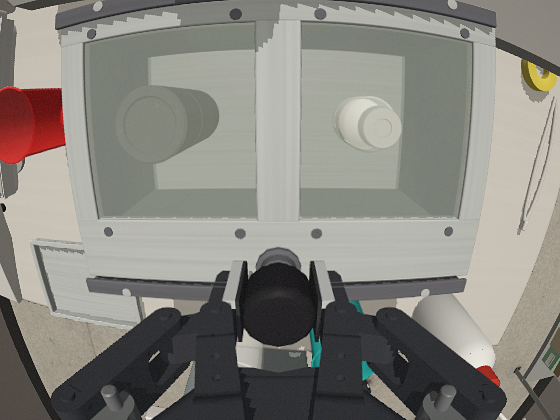

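The knob (279,305) is held between the pads. Next I lift it.

```bash
python3 -m crank '0 0 3 0;0 0 6 0;0 0 9 0;0 0 12 0;0 0 13 0;0 0 13 0;0 0 13 0;0 0 13 0' 1 60
```

```text
clock: 4.28
tool_pos: [0.5243, -0.0106, 0.2221]
tool_rot: [[0.002, 0.11, -0.994], [0.001, -0.994, -0.11], [-1.0, -0.001, -0.002]]
contact_force: [2.9, 3.2, -11.5]
finger_gap: 0.364
```

```bash
python3 -m crank '1 -8 0 0;3 -24 0 0;5 -41 0 0;6 -58 0 0;8 -75 0 0;10 -90 0 0;11 -98 0 0;11 -99 0 0'; python3 - <<'E'
from h import *
for n in ['wrist','top']:
    p,d=r.snapshot(n); save(p,n+'3.png')
E
```

```text
clock: 4.95
tool_pos: [0.5354, -0.1103, 0.2217]
tool_rot: [[0.001, 0.108, -0.994], [0.002, -0.994, -0.108], [-1.0, -0.002, -0.002]]
contact_force: [4.8, 3.0, -11.8]
finger_gap: 0.363
```

View pics/wrist3.png

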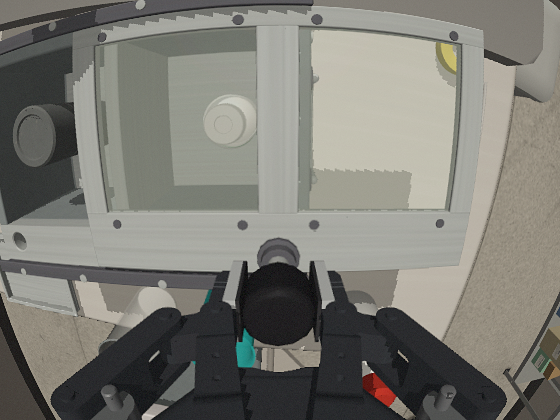

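View pics/top3.png

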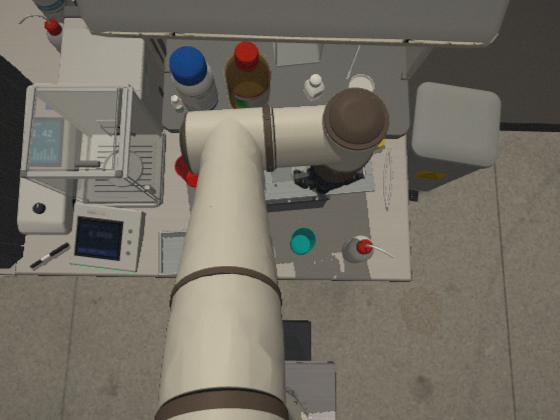

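The left bay is open with the pot at (38,135), and the vial (231,120) is still covered. Next I lower the knob so the pin enters the end hole.

```bash
python3 -m crank '0 0 -3 0;0 0 -6 0;0 0 -9 0;0 0 -11 0;0 0 -12 0;0 0 -12 0;0 0 -12 0;0 0 -12 0'
```

```text
clock: 5.72
tool_pos: [0.5354, -0.1099, 0.2102]
tool_rot: [[0.002, 0.11, -0.994], [0.001, -0.994, -0.11], [-1.0, -0.0, -0.002]]
contact_force: [1.7, 1.8, -4.5]
finger_gap: 0.362
```

```bash
python3 -m crank '0 0 0 0;0 0 0 0;0 0 0 0;0 0 15 0;0 0 45 0;0 0 75 0;0 20 90 -7;0 55 90 -14' -1; python3 -m crank '0 33 0 -7;0 66 0 -14;0 90 0 -21;0 90 0 -28;0 90 0 -35;0 90 0 -42;0 90 0 -49;0 90 0 -56'
python3 - <<'E'
from h import *
o=r.get_obs(); p,d=r.snapshot('wrist'); save(p,'w4.png'); np.save('w4d.npy',d); np.savez('w4.npz',p=o['tool_pos'],R=o['tool_rot'])
print(o['tool_pos'],o['qpos'])
for t in ['pot_center','vial_center','knob_grip']: print(t,r.recognise('wrist',t))
def back(u,v,dd):
    i=r.camera_info('wrist'); x=(u-i['cx'])/i['fx'];y=(v-i['cy'])/i['fy'];th=np.hypot(x,y);k=np.tan(th)*dd/th
    T=np.eye(4);T[:3,:3]=o['tool_rot'];T[:3,3]=o['tool_pos']
    return (T@np.array(i['T_tool_cam'])@np.array([x*k,-y*k,-dd,1]))[:3]
v,u=np.mgrid[:420,:560]
W=np.array([[back(uu,vv,d[vv,uu]) if d[vv,uu]>0 else [np.nan]*3 for uu in range(560)] for vv in range(420)])
np.save('w4W.npy',W)
Q=W-O; sx=Q@EX; sy=Q@EY; z=W[...,2]
m=(z>.10)&(z<.114)&(sx>-.04)&(sx<.06)&(sy>.025)&(sy<.105)
nn,lab,st,ce=cv2.connectedComponentsWithStats(m.astype(np.uint8))
for k in range(1,nn):
    if st[k,4]>100:
        a=lab==k; print(st[k],sx[a].min(),sx[a].max(),sy[a].min(),sy[a].max(),W[a].mean(0),cv2.minEnclosingCircle((W[a][:,:2]*1000).astype(np.float32)))
m=(z>.145)&(z<.2)&(abs(sx+.069)<.03)&(abs(sy+.1)<.04)
if m.sum(): print('knob',sx[m].min(),sx[m].max(),sy[m].min(),sy[m].max(),np.percentile(z[m],95))
E
```

```text
clock: 6.38
tool_pos: [0.537, -0.0576, 0.3054]
tool_rot: [[0.011, -0.139, -0.99], [-0.001, -0.99, 0.139], [-1.0, -0.001, -0.011]]
contact_force: [0.8, 0.1, -0.3]
finger_gap: 1.001
clock: 7.05
tool_pos: [0.5368, 0.0322, 0.306]
tool_rot: [[0.006, -0.901, -0.433], [-0.01, -0.433, 0.901], [-1.0, -0.001, -0.012]]
contact_force: [0.8, 0.5, -0.5]
finger_gap: 1.001
[0.5368451  0.03220825 0.3060253 ] [ 21.00575245  13.34813125 -12.05789715   0.72864391 -64.48945423
   4.33464506]
pot_center [{'extent': [185.5, 171.8, 241.1, 236.7], 'p': 0.85}]
vial_center []
knob_grip [{'extent': [345.8, 21.5, 404.1, 74.5], 'p': 0.77}, {'extent': [151.8, 0.0, 405.6, 194.9], 'p': 0.7}, {'extent': [116.4, 0.0, 402.8, 302.0], 'p': 0.19}]Traceback (most recent call last):
  File "<stdin>", line 10, in <module>
  File "<stdin>", line 6, in back
ValueError: time passes only in moves, steps and waits
```

View pics/w4.png

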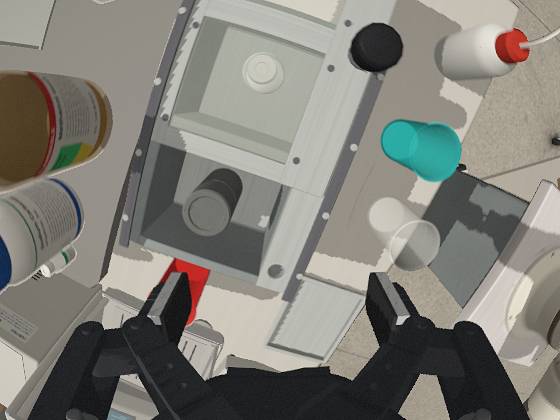

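The pot top is at about (208,212) in the open left bay, and the vial (264,72) is under the cover.

```bash
cat >> h.py <<'E'
def wcloud(d,o):
    i=r.camera_info('wrist'); v,u=np.mgrid[:420,:560]
    x=(u-i['cx'])/i['fx'];y=(v-i['cy'])/i['fy'];th=np.hypot(x,y)+1e-9;k=np.tan(th)*d/th
    T=np.eye(4);T[:3,:3]=o['tool_rot'];T[:3,3]=o['tool_pos']
    P=np.stack([x*k,-y*k,-d,np.ones_like(d)],-1)@(T@np.array(i['T_tool_cam'])).T
    P=P[...,:3]; P[d==0]=np.nan; return P
E
cat > m4.py <<'E'
from h import *
n=np.load('w4.npz'); o={'tool_pos':n['p'],'tool_rot':n['R']}; d=np.load('w4d.npy'); W=wcloud(d,o)
Q=W-O; sx=Q@EX; sy=Q@EY; z=W[...,2]
m=(z>.10)&(z<.114)&(sx>-.04)&(sx<.06)&(sy>.025)&(sy<.1)
nn,lab,st,ce=cv2.connectedComponentsWithStats(m.astype(np.uint8))
for k in range(1,nn):
    if st[k,4]>60:
        a=lab==k; print(st[k],sx[a].min(),sx[a].max(),sy[a].min(),sy[a].max(),W[a].mean(0),cv2.minEnclosingCircle((W[a][:,:2]*1000).astype(np.float32)))
m=(z>.145)&(z<.2)&(abs(sx+.069)<.03)&(abs(sy+.1)<.04)
if m.sum(): print('knob',sx[m].min(),sx[m].max(),sy[m].min(),sy[m].max(),np.percentile(z[m],95))
for nme,c in [('wall+x',(z>.108)&(sx>.05)&(sx<.1)&(sy>.04)&(sy<.1)),('strip',(z>.108)&(z<.12)&(sx<-.03)&(sx>-.1)&(sy>.04)&(sy<.1))]:
    print(nme,sx[c].min(),sx[c].max(),z[c].mean())
c=(z<.02)&(sx>-.06)&(sx<.08)&(sy>.0)&(sy<.12);print('floor',sx[c].min(),sx[c].max(),sy[c].min(),sy[c].max())
for (u,v) in [(208,212),(376,46),(277,271)]: print(W[v,u],sx[v,u],sy[v,u])
E
python3 m4.py
```

```text
[ 183  187   49   50 1911] -0.015209760525744895 0.029773694799905107 0.04647792087991442 0.09201894929435246 [0.59009163 0.06639304 0.1078173 ] ((590.654296875, 68.20036315917969), 22.883312225341797)
knob -0.0862481191923552 -0.05329282635538885 -0.11837126708512234 -0.08538321252803341 0.1742372421329315
wall+x 0.06105924584994272 0.07786639025387991 0.1206090833663648
strip -0.08391043401895391 -0.0562163247670126 0.11483576859964732
floor -0.056847410272263935 0.06286851263278431 0.042863331055833495 0.11084962378766078
[0.58901648 0.06605767 0.10754414] 0.0057581782158935635 0.06733545276104641
[ 0.5344872  -0.1077116   0.17297845] -0.06780114747897735 -0.09927254989075182
[0.50657294 0.09567301 0.10129229] -0.07287038189228637 0.10595612468740102
```

```bash
python3 -m crank '20 12 0 -6;40 25 -15 -12;53 35 -35 -19;53 35 -60 -19;53 35 -85 -19;53 35 -85 -19;53 35 -85 -19;53 35 -85 -19' -0.55
python3 - <<'E'
from h import *
o=r.get_obs(); p,d=r.snapshot('wrist'); save(p,'w5.png');print(o['tool_pos'],o['tool_rot'],o['finger_gap'],o['qpos'])
E
```

```text
clock: 7.92
tool_pos: [0.5907, 0.0672, 0.2224]
tool_rot: [[0.005, -0.992, -0.126], [-0.011, -0.126, 0.992], [-1.0, -0.003, -0.012]]
contact_force: [-0.0, 0.0, -0.5]
finger_gap: 0.775
[0.59074422 0.06715295 0.22244867] [[ 0.00488946 -0.99202346 -0.12595848]
 [-0.01110841 -0.12600609  0.99196727]
 [-0.99992635 -0.00345098 -0.01163591]] 0.7754904582365312 [ 22.34839695  22.96071764 -10.92203999   0.83755597 -56.10297975
 -15.57766969]
```

View pics/w5.png

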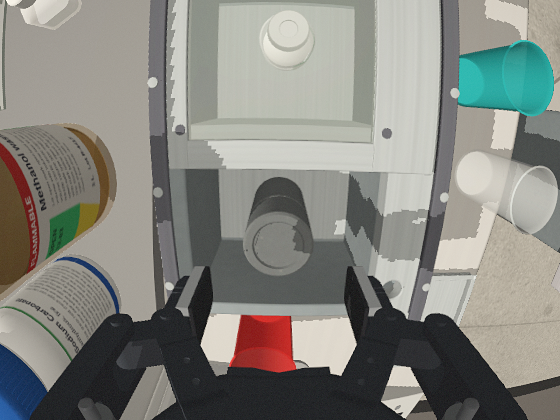

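```bash
python3 -m crank '0 0 -15 0;0 0 -30 0;0 0 -45 0;0 0 -60 0;0 0 -72 0;0 0 -80 0;0 0 -80 0;0 0 -80 0'
python3 -m crank '0 0 0 0;0 0 0 0;0 0 0 0;0 0 0 0;0 0 0 0;0 0 0 0;0 0 0 0;0 0 0 0' 1 60
```

```text
clock: 8.63
tool_pos: [0.5917, 0.0673, 0.1471]
tool_rot: [[0.011, -0.992, -0.127], [-0.01, -0.127, 0.992], [-1.0, -0.009, -0.011]]
contact_force: [-5.6, -0.8, 10.0]
finger_gap: 0.774
clock: 9.3
tool_pos: [0.5924, 0.0674, 0.1504]
tool_rot: [[0.014, -0.992, -0.128], [-0.01, -0.128, 0.992], [-1.0, -0.012, -0.011]]
contact_force: [-4.7, 0.1, 12.2]
finger_gap: 0.507
```

```bash
python3 - <<'E'
from h import *
o=r.get_obs(); p,d=r.snapshot('wrist'); save(p,'w6.png');print(o['ft_torque'],o['contact_force'])
p,d=r.snapshot('scene'); save(p[120:330,130:410].repeat(2,0).repeat(2,1),'s6.png')
W=cloud('top',np.load('top_d.npy')); Q=W-O; sx=Q@EX; sy=Q@EY
for a in np.arange(-.095,.09,.006):
    m=(abs(sx-a)<.003)&(abs(sy)<.1)&(W[...,2]>.09); print(round(a,3),np.round(np.nanpercentile(W[...,2][m],[10,50,90]),4) if m.any() else None)
E
```

```text
[ 0.01092281  1.28253749 -0.04281427] [-4.69929109  0.14430803 12.19918021]
-0.095 None
-0.089 [0.1152 0.1256 0.1281]
-0.083 [0.1248 0.1265 0.1634]
-0.077 [0.1209 0.1229 0.1709]
-0.071 [0.1209 0.1229 0.1718]
-0.065 [0.1205 0.1225 0.1711]
-0.059 [0.1208 0.1227 0.1706]
-0.053 [0.1203 0.1223 0.1241]
-0.047 [0.1205 0.1226 0.1244]
-0.041 [0.1191 0.1214 0.1235]
-0.035 [0.1187 0.1207 0.1227]
-0.029 [0.1185 0.1203 0.1225]
-0.023 [0.1186 0.1205 0.1229]
-0.017 [0.1186 0.1206 0.1227]
-0.011 [0.1189 0.1207 0.1225]
-0.005 [0.1187 0.1205 0.1225]
0.001 [0.1185 0.1206 0.1225]
0.007 [0.1183 0.1204 0.1225]
0.013 [0.1186 0.1205 0.1226]
0.019 [0.1185 0.1207 0.1227]
0.025 [0.1185 0.1204 0.1224]
0.031 [0.1187 0.1208 0.1229]
0.037 [0.1186 0.1209 0.1227]
0.043 [0.1187 0.1206 0.1223]
0.049 [0.1184 0.1204 0.1229]
0.055 [0.1186 0.1208 0.1229]
0.061 [0.12   0.1222 0.1239]
0.067 [0.1208 0.1227 0.1262]
0.073 [0.123  0.1262 0.1282]
0.079 [0.1242 0.1262 0.1287]
0.085 [0.426  0.4284 0.429 ]
```

View pics/w6.png

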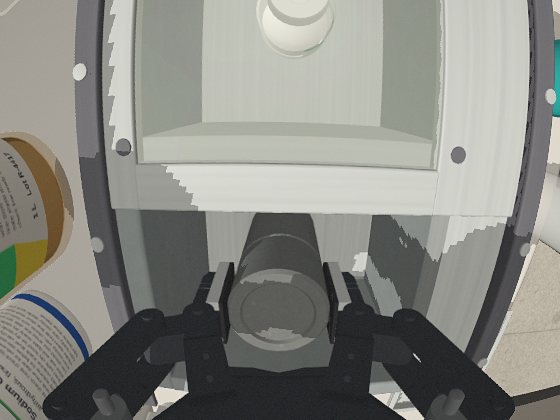

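View pics/s6.png

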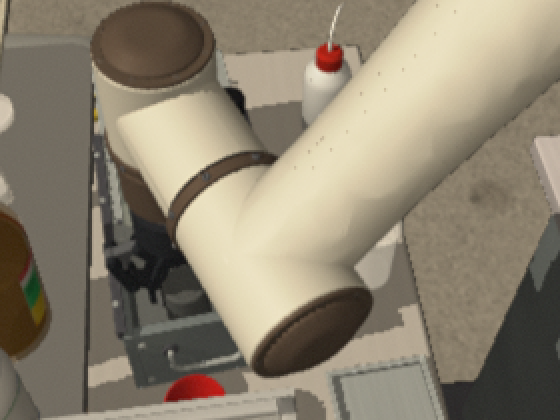

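```bash
python3 -m crank '0 0 5 0;0 0 15 0;0 0 30 0;0 0 48 0;0 0 68 0;0 0 90 0;0 0 110 0;0 0 130 0' 1 80
python3 - <<'E'
from h import *
o=r.get_obs(); p,d=r.snapshot('wrist'); save(p,'w7.png');print(o['ft_torque'],o['contact_force'],o['qpos'])
E
```

```text
clock: 10.07
tool_pos: [0.5915, 0.0673, 0.2801]
tool_rot: [[0.01, -0.992, -0.127], [-0.009, -0.128, 0.992], [-1.0, -0.009, -0.011]]
contact_force: [0.5, 0.9, -9.1]
finger_gap: 0.507
[-0.0213759   0.00512606  0.07362592] [ 0.48394217  0.9001917  -9.10715713] [ 22.34417679  19.97032438  -6.55304747   0.81022324 -63.14632613
 -15.38080274]
```

View pics/w7.png

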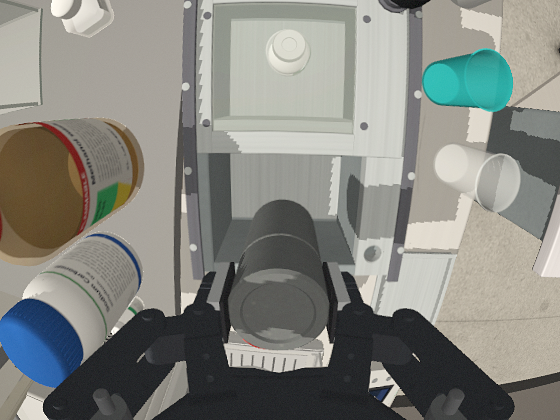

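```bash
python3 -m crank '-18 6 0 0;-45 20 0 0;-73 38 0 0;-102 57 0 0;-131 78 0 0;-158 100 0 0;-178 114 0 0;-187 120 0 0'
python3 - <<'E'
from h import *
o=r.get_obs(); print(o['tool_pos'],o['contact_force']); p,d=r.snapshot('wrist'); save(p,'w8.png'); p,d=r.snapshot('scene'); save(p[180:400,200:450].repeat(2,0).repeat(2,1),'s8.png')
E
```

```text
clock: 10.78
tool_pos: [0.4032, 0.1879, 0.284]
tool_rot: [[0.016, -0.991, -0.13], [-0.009, -0.131, 0.991], [-1.0, -0.014, -0.011]]
contact_force: [-0.8, -0.4, -7.8]
finger_gap: 0.508
[0.40317098 0.1879405  0.28399758] [-0.80068224 -0.4029423  -7.8354758 ]
```

View pics/w8.png

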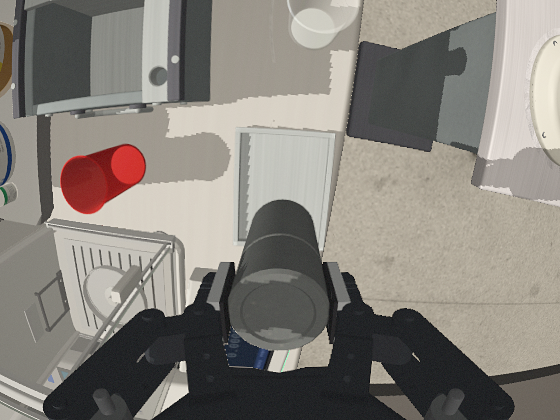

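View pics/s8.png

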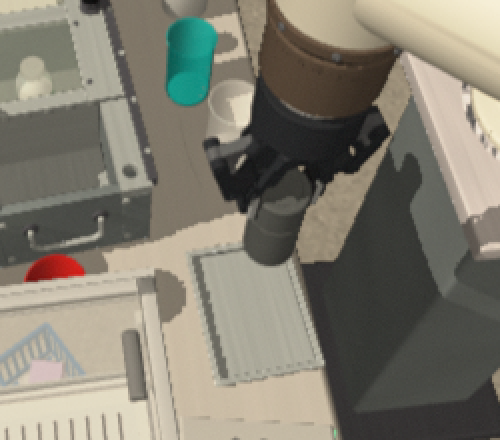

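```bash
python3 -m crank '0 0 -20 0;0 0 -45 0;0 0 -70 0;0 0 -95 0;0 0 -115 0;0 0 -126 0;0 0 -132 0;0 0 -132 0'; python3 -m crank '0 0 -2 0;0 0 -4 0;0 0 -6 0;0 0 -8 0;0 0 -8 0;0 0 -8 0;0 0 -8 0;0 0 -8 0'
```

```text
clock: 11.55
tool_pos: [0.404, 0.1869, 0.1507]
tool_rot: [[0.014, -0.991, -0.13], [-0.012, -0.13, 0.991], [-1.0, -0.012, -0.013]]
contact_force: [0.2, -1.0, -7.6]
finger_gap: 0.504
clock: 12.22
tool_pos: [0.4045, 0.1873, 0.1455]
tool_rot: [[0.016, -0.991, -0.132], [-0.011, -0.132, 0.991], [-1.0, -0.015, -0.013]]
contact_force: [-5.1, -1.2, 11.0]
finger_gap: 0.507
```

```bash
python3 -m crank '0 0 0 0;0 0 0 0;0 0 0 0;0 0 0 0;0 0 0 0;0 0 0 0;0 0 0 0;0 0 0 0' -0.6; python3 -m crank '0 0 5 0;0 0 12 0;0 0 20 0;0 0 40 0;0 0 70 0;0 0 100 0;0 0 120 0;0 0 135 0' -0.6
python3 - <<'E'
from h import *
o=r.get_obs(); print(o['tool_pos'],o['qpos']); p,d=r.snapshot('wrist'); save(p,'w9.png')
W=wcloud(d,o); m=(W[...,2]>.09)&(W[...,2]<.12)&(np.hypot(W[...,0]-.404,W[...,1]-.187)<.05); P=W[m]; print(P.mean(0),P.min(0),P.max(0),np.linalg.svd(P[:,:3]-P.mean(0),full_matrices=False)[2][2])
p,d=r.snapshot('scene'); save(p[180:400,200:450].repeat(2,0).repeat(2,1),'s9.png')
E
```

```text
clock: 12.88
tool_pos: [0.4046, 0.1873, 0.1454]
tool_rot: [[0.016, -0.991, -0.132], [-0.011, -0.132, 0.991], [-1.0, -0.015, -0.013]]
contact_force: [-0.7, 0.1, -0.7]
finger_gap: 0.805
clock: 13.55
tool_pos: [0.405, 0.1876, 0.2839]
tool_rot: [[0.02, -0.991, -0.132], [-0.007, -0.132, 0.991], [-1.0, -0.019, -0.01]]
contact_force: [0.5, 0.2, -0.7]
finger_gap: 0.799
[0.40499679 0.1875937  0.28391637] [ 46.43405114   5.06176728 -25.97528474   1.31617057 -58.48590257
 -39.53294355]
[0.40249227 0.18597934 0.10264117] [0.37982955 0.16516981 0.09021416] [0.42447886 0.2103692  0.10623313] [ 0.006058   -0.05721573  0.99834346]
```

View pics/w9.png

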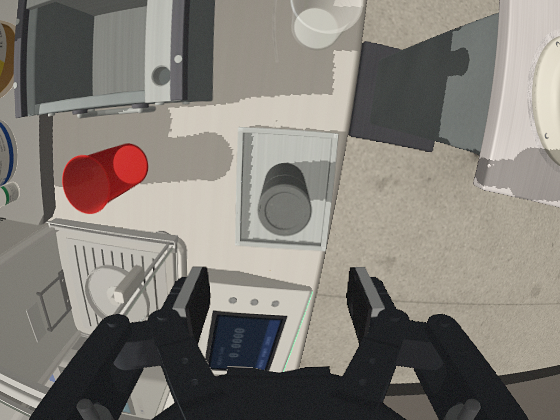

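View pics/s9.png

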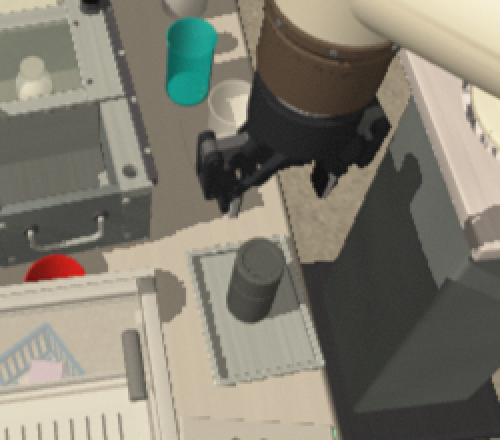

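```bash
python3 -m crank '15 -20 0 7;30 -45 0 14;45 -75 0 21;60 -105 0 28;75 -135 0 35;90 -165 0 42;105 -195 0 49;112 -215 0 56' -1; python3 -m crank '6 -25 0 7;10 -45 0 14;14 -62 0 21;18 -78 0 28;18 -82 0 33;18 -82 0 33;18 -82 0 33;18 -82 0 33'
python3 - <<'E'
from h import *
o=r.get_obs(); p,d=r.snapshot('wrist'); save(p,'w10.png'); W=wcloud(d,o); print(o['tool_pos'],o['tool_rot'])
m=(W[...,2]>.166)&(W[...,2]<.18)&(np.hypot(W[...,0]-.534,W[...,1]+.1086)<.035);P=W[m];print(P.mean(0),P.min(0),P.max(0))
E
```

```text
clock: 14.32
tool_pos: [0.5181, -0.0289, 0.2834]
tool_rot: [[0.017, -0.512, -0.859], [0.014, -0.859, 0.512], [-1.0, -0.021, -0.008]]
contact_force: [0.3, 0.2, -0.4]
finger_gap: 1.002
clock: 14.98
tool_pos: [0.5357, -0.1105, 0.283]
tool_rot: [[0.006, 0.037, -0.999], [0.021, -0.999, -0.037], [-1.0, -0.021, -0.007]]
contact_force: [-0.1, -0.5, 0.4]
finger_gap: 0.997
[ 0.53572832 -0.11048394  0.28298156] [[ 0.00580983  0.03676473 -0.99930706]
 [ 0.02094565 -0.99910916 -0.03663568]
 [-0.99976373 -0.02071829 -0.00657471]]
[ 0.53499712 -0.11075076  0.17248141] [ 0.51700035 -0.12649402  0.16601314] [ 0.54898264 -0.09485043  0.17522684]
```

View pics/w10.png

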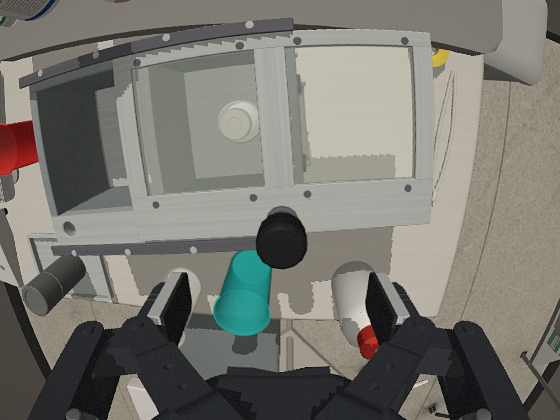

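```bash
python3 -m crank '0 0 -20 4;0 0 -40 4;0 0 -60 4;0 0 -73 4;0 0 -73 4;0 0 -73 4;0 0 -73 4;0 0 -73 4' -1; python3 -m crank '0 0 0 0;0 0 0 0;0 0 0 0;0 0 0 0;0 0 0 0;0 0 0 0;0 0 0 0;0 0 0 0' 1 60;  python3 -m crank '0 0 3 0;0 0 6 0;0 0 9 0;0 0 12 0;0 0 13 0;0 0 13 0;0 0 13 0;0 0 13 0' 1 60
```

```text
clock: 15.7
tool_pos: [0.5365, -0.1101, 0.2115]
tool_rot: [[0.007, 0.108, -0.994], [0.021, -0.994, -0.107], [-1.0, -0.02, -0.01]]
contact_force: [0.3, -0.2, 0.3]
finger_gap: 0.998
clock: 16.37
tool_pos: [0.5366, -0.1103, 0.2122]
tool_rot: [[0.008, 0.108, -0.994], [0.021, -0.994, -0.108], [-1.0, -0.02, -0.01]]
contact_force: [-1.9, 0.1, 5.2]
finger_gap: 0.357
clock: 17.03
tool_pos: [0.5365, -0.1102, 0.2246]
tool_rot: [[0.007, 0.108, -0.994], [0.021, -0.994, -0.107], [-1.0, -0.02, -0.009]]
contact_force: [4.1, -1.1, -12.2]
finger_gap: 0.361
```

```bash
python3 -m crank '-1 8 0 0;-3 24 0 0;-5 41 0 0;-6 58 0 0;-8 75 0 0;-10 90 0 0;-11 98 0 0;-11 99.5 0 0'; python3 -m crank '0 0 -3 0;0 0 -6 0;0 0 -9 0;0 0 -11 0;0 0 -12 0;0 0 -12 0;0 0 -12 0;0 0 -12 0'
```

```text
clock: 17.7
tool_pos: [0.5253, -0.0096, 0.2245]
tool_rot: [[0.007, 0.109, -0.994], [0.021, -0.994, -0.109], [-1.0, -0.02, -0.009]]
contact_force: [4.1, -2.3, -11.3]
finger_gap: 0.362
clock: 18.37
tool_pos: [0.5253, -0.0097, 0.2127]
tool_rot: [[0.007, 0.109, -0.994], [0.021, -0.994, -0.109], [-1.0, -0.02, -0.009]]
contact_force: [1.2, 2.3, -5.4]
finger_gap: 0.362
```

```bash
python3 -m crank '0 0 0 0;0 0 0 0;0 0 0 0;0 0 15 0;0 0 45 0;0 0 75 0;0 0 95 0;0 0 95 0' -1
python3 - <<'E'
from h import *
o=r.get_obs(); p,d=r.snapshot('wrist'); save(p,'w11.png'); W=wcloud(d,o); print(o['tool_pos'])
m=(W[...,2]>.16)&(W[...,2]<.19)&(np.hypot(W[...,0]-.523,W[...,1]+.009)<.035);P=W[m];Q=P-O;print(P.mean(0),np.percentile(P[:,2],[50,95]),(Q@EY).min(),(Q@EY).max())
E
```

```text
clock: 19.03
tool_pos: [0.5272, -0.0098, 0.3138]
tool_rot: [[0.018, 0.11, -0.994], [0.022, -0.994, -0.11], [-1.0, -0.02, -0.02]]
contact_force: [0.5, -0.5, -0.4]
finger_gap: 1.003
[ 0.52723047 -0.0098204   0.31380004]
[ 0.5240781  -0.00959577  0.17194926] [0.17287793 0.17424467] -0.016500854315277553 0.015589524416435692
```

View pics/w11.png

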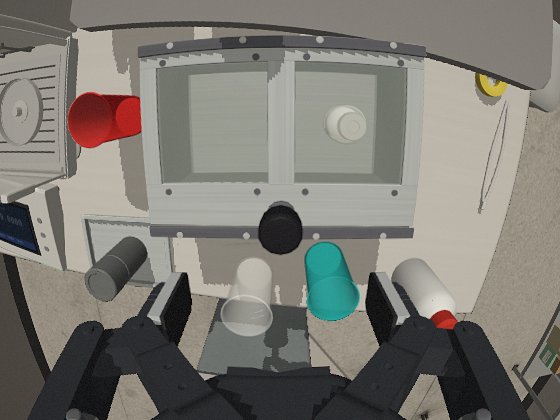

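The cover is shut. The knob (280,228) sits at store y≈0 with its top at 173 mm, so the pin is down. The pot stands in the tray (118,265), and the vial (346,125), wash bottle and beaker are in place. I'll take one scene check, then hand in.

```bash
python3 - <<'E'
from h import *
p,d=r.snapshot('scene'); save(p,'s12.png')
W=cloud('scene',d); m=(W[...,2]>.09)&(W[...,2]<.112)&(W[...,0]<.5)&(W[...,0]>.28)
nn,lab,st,ce=cv2.connectedComponentsWithStats(m.astype(np.uint8))
for k in range(1,nn):
    if st[k,4]>15: P=W[lab==k]; print(st[k],P.min(0).round(3),P.max(0).round(3))
r.job_done()
E
```

```text
[282 152  16  15  84] [ 0.408 -0.218  0.09 ] [ 0.44  -0.175  0.106]
[283 188  26  23 175] [ 0.399 -0.103  0.09 ] [ 0.455 -0.046  0.103]
[304 219  28  25 191] [ 0.366 -0.015  0.09 ] [0.422 0.042 0.102]
[272 272   4   7  23] [0.494 0.106 0.091] [0.5  0.11 0.11]
[317 299  26  26 511] [0.382 0.166 0.09 ] [0.426 0.211 0.105]
the job is handed in; nothing more can be done
```

View pics/s12.png

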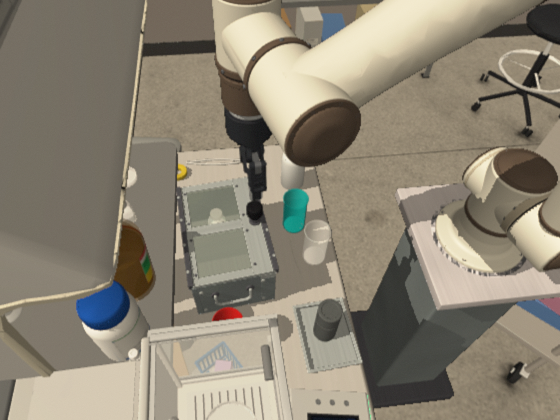

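The lead pot stands upright on the steel tray, the store is shut again with the pin down in the middle hole, and the job was handed in at about 19 s.

I lifted the knob and slid the cover to -0.100, which opened the left bay, until the pin dropped into the end hole. Then I took the pot out, set it down on the tray, slid the cover back and locked it.

**Last checks:**
- **Cover:** the knob is at store y about 0 with its top at 173 mm, the same as at the start, so the pin is down. I did not pull on the cover to test the lock.
- **Pot:** it is upright, centred at about (0.404, 0.188), inside the tray rim.
- **Vial, beaker and wash bottle:** the vial stayed under the cover throughout. The glass beaker's measured position is unchanged. The wash bottle was partly hidden by the arm in the last view; what showed is where it was.
- **Forces:** while going down for the pot, the gripper seemed to rest lightly on the store's rail, at up to about 12 N. That is below the 40 N limit. I gripped the pot about 8 mm higher than planned and it held.

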